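# Rack the amber insulator disc

## Task

Pick up the amber insulator disc by its upright black grip and slide it, grip end trailing, into the empty middle slot of the white cassette until it is fully home against the rear posts, lying flat and straight on its ledges. Do not push about the two clear discs that are already racked above and below it.

Things in the scene. Friction and masses are not known exactly. Their poses are not given: they have to be found in the camera images.
- amber_grip (a point): Grip of the amber-orange disc (100 mm across, 6 thick, 80 g, flat on the table; a green twin lies near). A bar 16 wide, 6 thick leaves its rim and ends in an upright black block 16 wide (y), 20 long (x), top 42 mm above the disc's underside. Point: block's middle, 26 above the underside. x points to the disc's centre, 97 mm away; z up. Pinch from above across y.
- slot (a point): Middle slot of the fixed white cassette (3 slots, pitch 32 mm, height on its stand varies). Point: where the centre of the disc's underside lies when home on the ledges, touching two rear posts. x: level, into the slot; z up. Front 48 before it; 120 wide inside, ledges 30 deep each side, 27 clear height; top 70 above. Stand's uprights at x 9 to 31, y +-80, to 238 mm over the table.
- clear_top: Clear plain disc without grip, 100 mm across, 6 mm thick, lying loose in the slot above (origin: centre of its underside, z up).
- clear_bottom: Clear plain disc without grip, 100 mm across, 6 mm thick, lying loose in the slot below (origin: centre of its underside, z up).
Not all that is in view belongs to the job. Leave any blue look-alike of the part that bears amber_grip alone.

How it is judged (in metres and radians):
At the end, for the whole second after the job is handed in: The amber disc is in the middle slot, within 15 mm of fully home, flat on its ledges (height within 10 mm, tilt under 0.1 rad) and straight (within 15 degrees, the grip within 35 mm of the slot's centre line) (x of amber_grip in the frame of slot between -0.112 and -0.085 m and y of amber_grip in the frame of slot between -0.035 and 0.035 m and z of amber_grip in the frame of slot between 0.016 and 0.036 m and angle between the x axis of amber_grip and the x axis of slot, either way round below 0.26 rad and angle between amber_grip's own z axis and vertical below 0.1 rad); the robot touches nothing.
It fails at once if the clear disc above was pushed more than 15 mm (distance of clear_top from where it was at the start of the episode above 0.015 m).
It fails at once if the clear disc below was pushed more than 15 mm (distance of clear_bottom from where it was at the start of the episode above 0.015 m).
It also fails if it takes over 34 s, if anything falls off the work surface, if the arm or the gripper's body presses on something with over 40 N, if the wrist force passes 120 N, or if a joint passes its speed limit or range.

## Robot

A 6-joint arm with a two-finger parallel gripper is mounted at the origin on the work surface. World frame = base frame: x ahead of the robot, y to its left, z up, the work surface at z = 0. Lengths are in mm, angles in rad, forces in N, time in s.
With the tool pointing down it reaches from about 300 to 775 mm from the base axis. Payload 14.6 kg.
Tool frame: the origin (TCP) lies at the very end of the fingers, on their centre line; the grasp point (between the pads) lies 19 mm behind it; z points along the fingers, y is the line along which they close (so a half turn about z gives the same grasp; the last joint's range is limited). The gripper opens to 94 mm and grips with 3 to 60 N. Pads are 16 mm wide; open, the fingers measure 119 mm over their backs; the gripper's body (75 mm by 177 mm) begins 78 mm behind the grasp point.
Start: joints at [-1.227, 0.3, 1.521, -0, 1.321, -0.067], TCP at [219.631, -504.234, 205.446] pointing down, gripper open.
Joint ranges: [-3.03, 3.03], [-0.79, 2.21], [0.23, 2.52], [-1.04, 4.18], [0, 3.07], [-2.55, 2.55]. Speed limits (rad/s): [2.22, 2.22, 2.57, 3.14, 3.14, 3.14].

## Interface

Orientations are given as [roll, pitch, yaw] about the fixed x, y, z axes, in that order (R = Rz(yaw) Ry(pitch) Rx(roll)).
In Python, from cell import manip gives the robot as it stands. The module is installed in compiled form; this text tells all that it offers.
- The arm moves only by the shell command python3 -m inch 'ROWS' [FORCE]. ROWS is JSON, a list of rows, each an object of numbers: "gripper": the opening, from 0 (shut) to 1 (fully open); "dx", "dy", "dz": the shift along the world's x, y, z in m; "wx", "wy", "wz": the turn, a rotation vector about the world's x, y, z in degrees. A call has exactly 5 rows; each row is the pose to reach, as a shift and turn from the pose commanded when the call began; what a row does not reach only later rows make up. A row lasts 1/12 s, in which the tool goes at most 41.7 mm and 7.16 degrees, less where a joint would pass 70% of its speed; a pose out of reach is approached as far as the arm can. A call with a gripper value outside its range is refused whole. The fingers move at their own pace and stop on an object; FORCE is the grip in N (left out, the last holds). Time passes only in rows, so rows that repeat a pose let the fingers close, or fill a call up. It gives the time, the measured TCP pose, the force, the opening and the grip force at its end, in the units of the state.
- manip.read_state(): the state, without advancing time (a new reading comes with each control period).
- manip.camera(name): name is "scene" or "top"; returns the picture (420x560x3 uint8, blue, green, red); there is no depth.
- manip.camera_info(name): a dict with "camera_matrix" (3x3 intrinsics, pixels), "D" ([k1, k2, p1, p2, k3] as OpenCV has them; the pictures are not rectified), "R" (3x3) and "t" (3): a world point X has camera coordinates R X + t. Camera axes: x right, y down, z forward; pixel columns grow to the right and rows downward; lengths in mm; the calibration is good to about 2 mm. A picture is of the moment at which its call begins. camera_info takes no time and is no camera call.
- manip.sign_off(): hands the job in; it is judged then, once.
The state is a dict: "clock": time; "joints": joint angles; "qd": joint speeds; "effort": joint torques, N m; "eef_pos": TCP position; "eef_rot": TCP orientation; "wrist_force": force on the tool from outside, world axes, zero at the start; "moment": the same for the moment, N m; "finger_gap": finger opening in mm; "finger_force": force on a finger pad.
Only numpy, scipy, OpenCV 4.12 (cv2) and the standard library are available. Lean on these libraries where they do the work, as an engineer would, in place of code of your own. Each camera call takes 0.05 s, during which the arm holds its last target. There are 200 camera calls.

## Working session

There is one attempt and no reset: what is moved stays moved. The work goes in short steps, Python scripts to look and compute and a shell command to move; the robot and the scene stay as the last step left them, time stands still between calls to the robot, and variables do not carry over. Pictures are saved under pics/ and viewed, at most 10 in all, crops included, and the job is handed in when it is done.

```bash
mkdir -p pics
python3 - <<'E'
from cell import manip
import cv2,numpy as np
np.set_printoptions(precision=4,suppress=True)
for n in("scene","top"):
    im=manip.camera(n);cv2.imwrite(f"pics/{n}0.png",im)
    i=manip.camera_info(n);print(n,i["camera_matrix"],i["D"],i["R"],i["t"],-np.array(i["R"]).T@np.array(i["t"]))
print(manip.read_state())
E
```

```text
scene [[462.8962   0.     282.1529]
 [  0.     462.8962 213.5299]
 [  0.       0.       1.    ]] [-0.1274  0.      0.      0.      0.    ] [[ 0.8011  0.5982 -0.0194]
 [ 0.4222 -0.5879 -0.69  ]
 [-0.4241  0.5446 -0.7236]] [-508.3721 -137.3267 1282.8467] [1009.3517 -475.2878  823.594 ]
top [[438.8705   0.     283.6945]
 [  0.     438.8705 210.9256]
 [  0.       0.       1.    ]] [0.0233 0.     0.     0.     0.    ] [[-0.1117 -0.9937  0.0057]
 [-0.9702  0.1079 -0.2169]
 [ 0.215  -0.0298 -0.9762]] [141.6744 619.6547 791.0342] [446.9768  97.5307 905.8025]
{'clock': 0.1, 'joints': array([-1.2266,  0.3004,  1.5215,  0.    ,  1.3207, -0.0666]), 'qd': array([-0.0004, -0.0025,  0.0005,  0.0003, -0.0009,  0.0028]), 'effort': array([  0.0019, -53.2644, -35.3284,   0.0709,   0.0235,  -0.0001]), 'eef_pos': array([ 219.563 , -504.0036,  204.9436]), 'eef_rot': array([-3.1405, -0.0001,  0.4108]), 'wrist_force': array([ 0.2885,  0.8583, -0.537 ]), 'moment': array([-0.0244, -0.0172, -0.0144]), 'finger_force': 0.0, 'finger_gap': 94.34614920163449}
```

View pics/scene0.png

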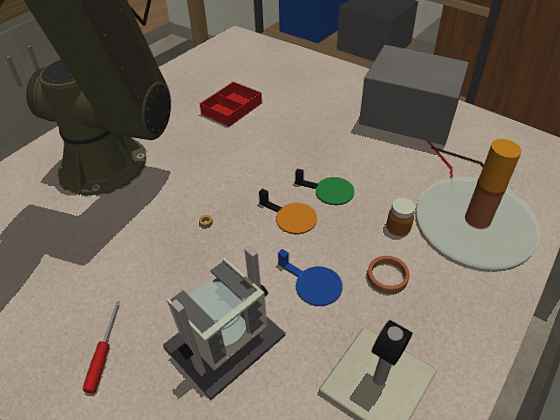

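View pics/top0.png

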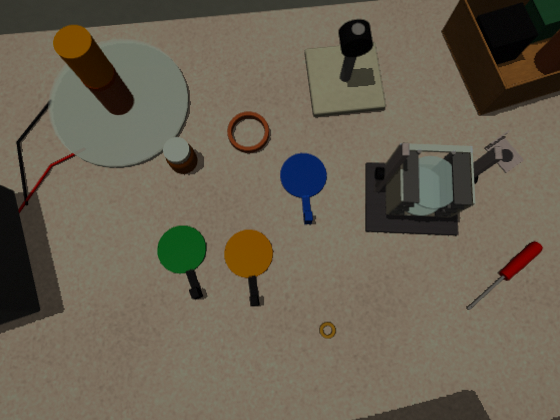

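Candidates for the part are the amber disc (scene 297,218; top 249,253; black grip at top 255,300), the green twin (top 182,249) and the blue look-alike (top 303,175). By the description it is the amber one. Close crops of the choice and of the cassette come next.

Run:
```python
import cv2,numpy as np
s=cv2.imread("pics/scene0.png");t=cv2.imread("pics/top0.png")
a=cv2.resize(s[235:405,150:300],None,fx=3.5,fy=3.5,interpolation=cv2.INTER_CUBIC)
b=cv2.resize(t[130:245,355:525],None,fx=4.7,fy=4.7,interpolation=cv2.INTER_CUBIC)
b=np.clip(b*1.6,0,255).astype(np.uint8)
cv2.imwrite("pics/cs.png",a);cv2.imwrite("pics/ct.png",b)
c=np.hstack([cv2.resize(s[180:240,250:330],(400,300),interpolation=2),cv2.resize(t[225:315,215:335],(400,300),interpolation=2)])
cv2.imwrite("pics/ca.png",c)
```

```text
(no output)
```

View pics/cs.png

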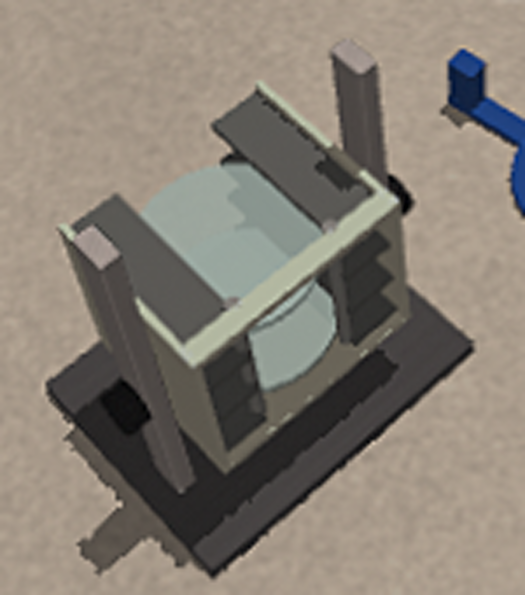

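View pics/ct.png

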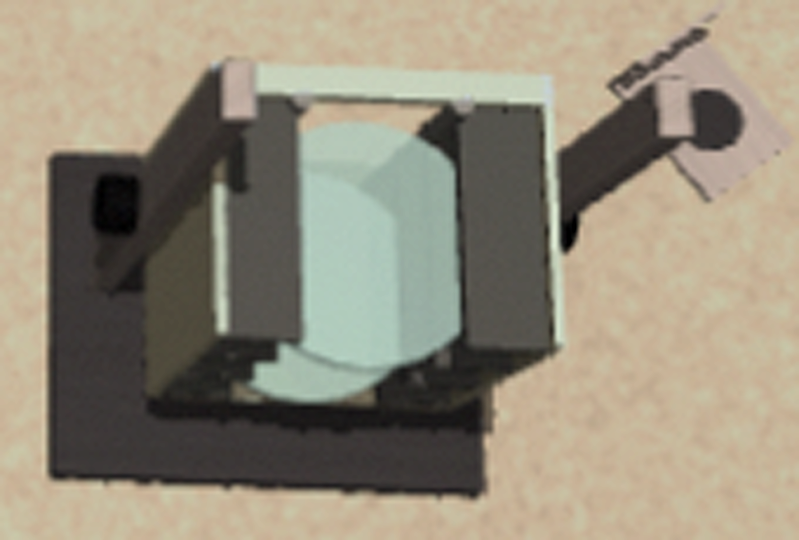

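View pics/ca.png

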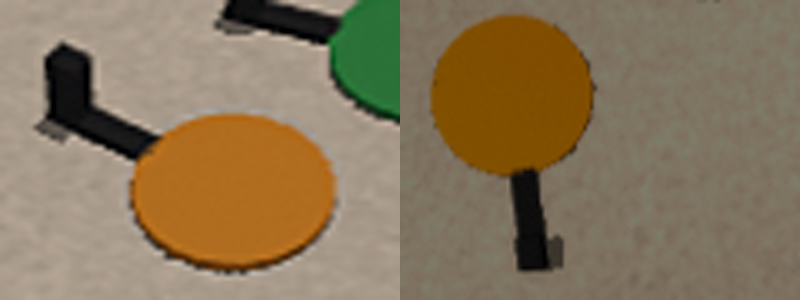

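Amber crop: orange disc with a black grip, scene block top about (263.6,190), top view (254.6,300.6). Cassette: the open front faces the robot (downwards in the top view). Upright tops are at top (405.6,149) and (498.6,153), scene (251.4,250.7) and (178,305.6). Triangulating these.

```bash
cat > h.py <<'E'
import cv2,numpy as np
from cell import manip
np.set_printoptions(precision=1,suppress=True)
I={n:manip.camera_info(n) for n in("scene","top")}
def ray(n,p):
    i=I[n];R=np.array(i["R"]);q=cv2.undistortPoints(np.array([[p]],float),np.array(i["camera_matrix"]),np.array(i["D"]))[0,0]
    return -R.T@np.array(i["t"]),R.T@np.array([q[0],q[1],1.])
def plane(n,p,z):
    c,d=ray(n,p);return c+d*(z-c[2])/d[2]
def tri(ps,pt):
    c1,d1=ray("scene",ps);c2,d2=ray("top",pt)
    s=np.linalg.lstsq(np.c_[d1,-d2],c2-c1,rcond=None)[0];a=c1+s[0]*d1;b=c2+s[1]*d2
    return (a+b)/2,np.linalg.norm(a-b)
def orange(n,im):
    h=cv2.cvtColor(im,cv2.COLOR_BGR2HSV);m=cv2.inRange(h,(8,170,60),(20,255,255))
    return m
E
python3 - <<'E'
from h import *
U=[]
for s,t in(((251.4,250.7),(405.6,149.1)),((178,305.6),(498.6,152.8))):
    print("up",plane("scene",s,238),plane("top",t,238),*tri(s,t))
for k,s,t in(("r-",(204.3,337.3),(471.6,146.6)),("r+",(264.3,292.1),(401.8,143.8)),("f-",(168.6,301.3),(473.7,204)),("f+",(224.9,259.3),(401.4,201.3))):
    print(k,*tri(s,t))
print("grip top",*tri((263.6,190),(254.6,300.6)),plane("top",(254.6,300.6),42),plane("scene",(263.6,190),42))
for n,c in(("scene",(297,218)),("top",(249,253))):
    m=orange(n,cv2.imread(f"pics/{n}0.png"));k,l,st,ce=cv2.connectedComponentsWithStats(m)
    j=l[c[1],c[0]];print(n,st[j],ce[j],plane(n,ce[j],5.5))
E
```

```text
up [ 675.4 -130.8  238. ] [ 673.6 -129.1  238. ] [ 674.3 -129.7  236.1] 0.12739534221203097
up [ 653.4 -277.3  238. ] [ 650.8 -275.5  238. ] [ 651.7 -276.6  235.5] 0.5385598983180176
r- [ 688.  -270.1  168.8] 1.9153187054563665
r+ [ 709.2 -147.2  167.2] 2.581165906069658
f- [ 587.  -255.2  160.9] 0.8575661051955882
f+ [ 605.5 -130.6  162.4] 1.240949051761954
grip top [468.1 147.   45.4] 1.7717047523505642 [467.6 146.6  42. ] [466.4 150.4  42. ]
scene [ 276  203   41   31 1000] [296.1 218. ] [566.1 148.1   5.5]
top [ 224  230   49   48 1827] [248.1 253.2] [564.8 152.8   5.5]
```

```bash
python3 -m inch '[{"dx":0.0124,"dy":0.0326,"gripper":1},{"dx":0.0248,"dy":0.0652,"wz":-2},{"dx":0.0372,"dy":0.0978,"wz":-4},{"dx":0.0496,"dy":0.1304,"wz":-6},{"dx":0.062,"dy":0.163,"wz":-7}]' 50
python3 -m inch '[{"dx":0.0124,"dy":0.0326},{"dx":0.0248,"dy":0.0652,"wz":-2},{"dx":0.0372,"dy":0.0978,"wz":-4},{"dx":0.0496,"dy":0.1304,"wz":-6},{"dx":0.062,"dy":0.163,"wz":-7}]'
python3 - <<'E'
from h import *
for n,b in(("top",(235,268,275,312)),("scene",(255,183,295,217))):
    im=cv2.imread(f"pics/{n}0.png");m=(im.max(2)<45).astype(np.uint8);w=np.zeros_like(m);w[b[1]:b[3],b[0]:b[2]]=1
    k,l,st,ce=cv2.connectedComponentsWithStats(m*w);j=1+st[1:,4].argmax();ys,xs=np.where(l==j)
    print(n,st[j])
    for y in range(ys.min(),ys.max()+1):
        r=xs[ys==y];print(y,r.min(),r.max(),end=" | ")
    print()
E
```

```text
top [248 276  12  30 243]
276 252 255 | 277 249 255 | 278 248 255 | 279 249 255 | 280 249 256 | 281 249 256 | 282 249 256 | 283 249 256 | 284 249 256 | 285 249 256 | 286 249 256 | 287 250 256 | 288 250 257 | 289 250 257 | 290 250 257 | 291 250 257 | 292 250 257 | 293 250 257 | 294 251 257 | 295 251 258 | 296 250 258 | 297 250 258 | 298 250 258 | 299 250 258 | 300 250 258 | 301 250 258 | 302 251 259 | 303 250 259 | 304 251 259 | 305 251 259 | 
scene [259 189  22  23 204]
189 262 263 | 190 261 265 | 191 260 266 | 192 259 267 | 193 259 267 | 194 259 267 | 195 259 267 | 196 260 267 | 197 260 267 | 198 260 267 | 199 260 267 | 200 260 267 | 201 260 268 | 202 260 270 | 203 259 272 | 204 261 274 | 205 263 276 | 206 265 278 | 207 267 280 | 208 269 279 | 209 271 278 | 210 274 277 | 211 276 276 | validation failed for argument at $[0]...
validation failed for argument at $[0]...
```

```bash
python3 -m inch '[{"gripper":1,"dx":0.0124,"dy":0.0326,"dz":0,"wx":0,"wy":0,"wz":0},{"gripper":1,"dx":0.0248,"dy":0.0652,"dz":0,"wx":0,"wy":0,"wz":-2},{"gripper":1,"dx":0.0372,"dy":0.0978,"dz":0,"wx":0,"wy":0,"wz":-4},{"gripper":1,"dx":0.0496,"dy":0.1304,"dz":0,"wx":0,"wy":0,"wz":-6},{"gripper":1,"dx":0.062,"dy":0.163,"dz":0,"wx":0,"wy":0,"wz":-7}]' 50
python3 - <<'E'
from h import *
print(plane("top",(252.6,281),6),plane("top",(253.6,292),6),plane("top",(254.8,300.8),42))
E
```

```text
clock: 0.52
eef_pos: [281.7, -339.5, 205.1]
eef_rot: [-3.141, 0.0, 0.286]
wrist_force: [0.6, -0.1, 1.5]
finger_gap: 94.2
finger_force: 0.0
[507.6 148.9   6. ] [485.5 149.    6. ] [467.2 146.3  42. ]
```

```bash
python3 -m inch '[{"gripper":1,"dx":0.0124,"dy":0.0326,"dz":0,"wx":0,"wy":0,"wz":-2},{"gripper":1,"dx":0.0248,"dy":0.0652,"dz":0,"wx":0,"wy":0,"wz":-4},{"gripper":1,"dx":0.0372,"dy":0.0978,"dz":0,"wx":0,"wy":0,"wz":-6},{"gripper":1,"dx":0.0496,"dy":0.1304,"dz":0,"wx":0,"wy":0,"wz":-8},{"gripper":1,"dx":0.062,"dy":0.163,"dz":0,"wx":0,"wy":0,"wz":-9}]' 50
python3 -m inch '[{"gripper":1,"dx":0.0124,"dy":0.0326,"dz":0,"wx":0,"wy":0,"wz":-1},{"gripper":1,"dx":0.0248,"dy":0.0652,"dz":0,"wx":0,"wy":0,"wz":-2},{"gripper":1,"dx":0.0372,"dy":0.0978,"dz":0,"wx":0,"wy":0,"wz":-3},{"gripper":1,"dx":0.0496,"dy":0.1304,"dz":0,"wx":0,"wy":0,"wz":-4},{"gripper":1,"dx":0.062,"dy":0.163,"dz":0,"wx":0,"wy":0,"wz":-4}]' 50
python3 -m inch '[{"gripper":1,"dx":0.0124,"dy":0.0326,"dz":0,"wx":0,"wy":0,"wz":0},{"gripper":1,"dx":0.0248,"dy":0.0652,"dz":0,"wx":0,"wy":0,"wz":0},{"gripper":1,"dx":0.0372,"dy":0.0978,"dz":-0.01,"wx":0,"wy":0,"wz":0},{"gripper":1,"dx":0.05,"dy":0.1304,"dz":-0.03,"wx":0,"wy":0,"wz":0},{"gripper":1,"dx":0.0625,"dy":0.161,"dz":-0.05,"wx":0,"wy":0,"wz":0}]' 50
```

```text
clock: 0.93
eef_pos: [343.7, -176.6, 205.4]
eef_rot: [-3.142, -0.0, 0.129]
wrist_force: [0.7, 0.1, 0.4]
finger_gap: 93.8
finger_force: 0.0
clock: 1.35
eef_pos: [405.8, -13.4, 205.5]
eef_rot: [3.142, -0.0, 0.061]
wrist_force: [0.5, -1.4, -0.1]
finger_gap: 93.7
finger_force: 0.0
clock: 1.77
eef_pos: [468.5, 147.9, 154.9]
eef_rot: [-3.141, -0.001, 0.062]
wrist_force: [1.0, 0.0, -0.2]
finger_gap: 93.9
finger_force: 0.0
```

```bash
python3 -m inch '[{"gripper":1,"dx":0,"dy":0,"dz":-0.035,"wx":0,"wy":0,"wz":0},{"gripper":1,"dx":0,"dy":0,"dz":-0.07,"wx":0,"wy":0,"wz":0},{"gripper":1,"dx":0,"dy":0,"dz":-0.105,"wx":0,"wy":0,"wz":0},{"gripper":1,"dx":-0.001,"dy":0,"dz":-0.13,"wx":0,"wy":0,"wz":0},{"gripper":0.5,"dx":-0.001,"dy":0,"dz":-0.146,"wx":0,"wy":0,"wz":0}]' 50
python3 -m inch '[{"gripper":0,"dx":0,"dy":0,"dz":0,"wx":0,"wy":0,"wz":0},{"gripper":0,"dx":0,"dy":0,"dz":0,"wx":0,"wy":0,"wz":0},{"gripper":0,"dx":0,"dy":0,"dz":0,"wx":0,"wy":0,"wz":0},{"gripper":0,"dx":0,"dy":0,"dz":0,"wx":0,"wy":0,"wz":0},{"gripper":0,"dx":0,"dy":0,"dz":0,"wx":0,"wy":0,"wz":0}]' 50
```

```text
clock: 2.18
eef_pos: [465.5, 145.5, 6.4]
eef_rot: [3.141, 0.004, 0.062]
wrist_force: [-0.3, 0.2, -0.5]
finger_gap: 90.0
finger_force: 0.0
clock: 2.6
eef_pos: [467.8, 145.9, 10.6]
eef_rot: [-3.141, -0.002, 0.062]
wrist_force: [0.5, 0.3, -0.6]
finger_gap: 57.7
finger_force: 0.0
```

```bash
for i in 1; do python3 -m inch '[{"gripper":0,"dx":0,"dy":0,"dz":0,"wx":0,"wy":0,"wz":0},{"gripper":0,"dx":0,"dy":0,"dz":0,"wx":0,"wy":0,"wz":0},{"gripper":0,"dx":0,"dy":0,"dz":0,"wx":0,"wy":0,"wz":0},{"gripper":0,"dx":0,"dy":0,"dz":0,"wx":0,"wy":0,"wz":0},{"gripper":0,"dx":0,"dy":0,"dz":0,"wx":0,"wy":0,"wz":0}]' 50; done
python3 -m inch '[{"gripper":0,"dx":0,"dy":0,"dz":0,"wx":0,"wy":0,"wz":0},{"gripper":0,"dx":0,"dy":0,"dz":0,"wx":0,"wy":0,"wz":0},{"gripper":0,"dx":0,"dy":0,"dz":0,"wx":0,"wy":0,"wz":0},{"gripper":0,"dx":0,"dy":0,"dz":0,"wx":0,"wy":0,"wz":0},{"gripper":0,"dx":0,"dy":0,"dz":0,"wx":0,"wy":0,"wz":0}]' 50
```

```text
clock: 3.02
eef_pos: [467.1, 145.8, 9.5]
eef_rot: [-3.142, -0.0, 0.062]
wrist_force: [-0.1, -0.3, -0.0]
finger_gap: 24.3
finger_force: 0.0
clock: 3.43
eef_pos: [467.1, 145.8, 9.4]
eef_rot: [-3.142, 0.0, 0.062]
wrist_force: [0.2, 1.0, -0.1]
finger_gap: 15.7
finger_force: 50.0
```

```bash
python3 -m inch '[{"gripper":0,"dx":0,"dy":0,"dz":0.005,"wx":0,"wy":0,"wz":0},{"gripper":0,"dx":0,"dy":0,"dz":0.015,"wx":0,"wy":0,"wz":0},{"gripper":0,"dx":0,"dy":0,"dz":0.03,"wx":0,"wy":0,"wz":0},{"gripper":0,"dx":0,"dy":0,"dz":0.05,"wx":0,"wy":0,"wz":0},{"gripper":0,"dx":0,"dy":0,"dz":0.07,"wx":0,"wy":0,"wz":0}]' 60
python3 -m inch '[{"gripper":0,"dx":0,"dy":0,"dz":0.015,"wx":0,"wy":0,"wz":0},{"gripper":0,"dx":0,"dy":0,"dz":0.028,"wx":0,"wy":0,"wz":0},{"gripper":0,"dx":0,"dy":0,"dz":0.035,"wx":0,"wy":0,"wz":0},{"gripper":0,"dx":0,"dy":0,"dz":0.035,"wx":0,"wy":0,"wz":0},{"gripper":0,"dx":0,"dy":0,"dz":0.035,"wx":0,"wy":0,"wz":0}]' 60
python3 - <<'E'
from h import *
for n in I: cv2.imwrite(f"pics/{n}1.png",manip.camera(n))
for n in I:
    m=orange(n,cv2.imread(f"pics/{n}1.png"));k,l,st,ce=cv2.connectedComponentsWithStats(m)
    for j in range(1,k):
        if st[j,4]>300:print(n,st[j],ce[j],plane(n,ce[j],111))
E
```

```text
clock: 3.85
eef_pos: [466.9, 145.7, 80.9]
eef_rot: [3.142, 0.0, 0.062]
wrist_force: [-0.5, 0.8, -0.8]
finger_gap: 15.7
finger_force: 60.0
clock: 4.27
eef_pos: [467.1, 145.8, 114.5]
eef_rot: [-3.142, -0.0, 0.062]
wrist_force: [-0.5, -0.3, -0.9]
finger_gap: 15.8
finger_force: 60.0
scene [ 478  139   43   58 1607] [498.7 167.1] [922. 488. 111.]
scene [ 275  171   44   31 1075] [296.6 186. ] [566.7 148.8 111. ]
scene [389 210  25  25 318] [400.  224.5] [810.1 179.  111. ]
top [ 464    0   96   89 1319] [517.4  63.8] [ 868.9 -422.9  111. ]
top [  53   25   39   39 1042] [71.9 41.6] [1014.4  456.3  111. ]
top [228 112  41  39 418] [248.  131.1] [786.6 124.  111. ]
top [ 216  220   55   47 1853] [241.7 242.2] [572.5 156.  111. ]
```

View pics/scene1.png

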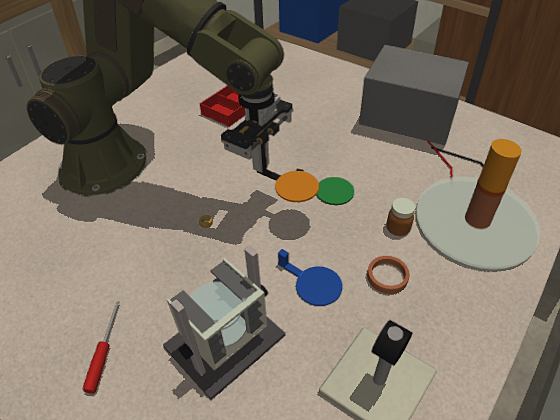

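The disc hangs level in the gripper at scene (297,186), clear of the green twin at (335,191). Next, over to a point in front of the cassette.

```bash
python3 -m inch '[{"gripper":0,"dx":-0.006,"dy":-0.02,"dz":0,"wx":0,"wy":0,"wz":-1},{"gripper":0,"dx":-0.012,"dy":-0.05,"dz":0,"wx":0,"wy":0,"wz":-2},{"gripper":0,"dx":-0.018,"dy":-0.082,"dz":0,"wx":0,"wy":0,"wz":-4},{"gripper":0,"dx":-0.025,"dy":-0.115,"dz":0,"wx":0,"wy":0,"wz":-6},{"gripper":0,"dx":-0.031,"dy":-0.147,"dz":0,"wx":0,"wy":0,"wz":-8}]' 60
python3 -m inch '[{"gripper":0,"dx":0,"dy":-0.033,"dz":0,"wx":0,"wy":0,"wz":-1},{"gripper":0,"dx":0,"dy":-0.066,"dz":0,"wx":0,"wy":0,"wz":-2},{"gripper":0,"dx":0,"dy":-0.1,"dz":0,"wx":0,"wy":0,"wz":-3},{"gripper":0,"dx":0,"dy":-0.133,"dz":0,"wx":0,"wy":0,"wz":-4},{"gripper":0,"dx":0,"dy":-0.156,"dz":0,"wx":0,"wy":0,"wz":-4.3}]' 60
python3 -m inch '[{"gripper":0,"dx":0,"dy":-0.011,"dz":0,"wx":0,"wy":0,"wz":0},{"gripper":0,"dx":0,"dy":-0.011,"dz":0,"wx":0,"wy":0,"wz":0},{"gripper":0,"dx":0,"dy":-0.011,"dz":0,"wx":0,"wy":0,"wz":0},{"gripper":0,"dx":0,"dy":-0.011,"dz":0,"wx":0,"wy":0,"wz":0},{"gripper":0,"dx":0,"dy":-0.011,"dz":0,"wx":0,"wy":0,"wz":0}]' 60
python3 - <<'E'
from h import *
for n in I: cv2.imwrite(f"pics/{n}2.png",manip.camera(n))
for n in I:
    m=orange(n,cv2.imread(f"pics/{n}2.png"));k,l,st,ce=cv2.connectedComponentsWithStats(m)
    for j in range(1,k):
        if st[j,4]>300:print(n,st[j],ce[j],plane(n,ce[j],111))
s=cv2.imread("pics/scene2.png");t=cv2.imread("pics/top2.png")
cv2.imwrite("pics/c2.png",np.hstack([cv2.resize(s[190:400,120:300],(400,467)),np.clip(1.5*cv2.resize(t[120:290,330:510],(424,467)[:2]),0,255).astype(np.uint8)])[:, :800])
E
```

```text
clock: 4.78
eef_pos: [435.1, -2.5, 113.7]
eef_rot: [3.142, 0.001, -0.079]
wrist_force: [1.6, 0.2, -0.3]
finger_gap: 15.7
finger_force: 60.0
clock: 5.2
eef_pos: [435.5, -159.6, 113.7]
eef_rot: [-3.142, 0.001, -0.155]
wrist_force: [0.6, 0.2, -0.8]
finger_gap: 15.8
finger_force: 60.0
clock: 5.62
eef_pos: [436.2, -167.1, 114.3]
eef_rot: [-3.141, 0.0, -0.151]
wrist_force: [0.4, 0.6, -0.8]
finger_gap: 15.7
finger_force: 60.0
scene [ 478  139   43   58 1612] [498.6 167.1] [921.9 487.8 111. ]
scene [389 210  25  25 322] [400.1 224.7] [810.4 178.8 111. ]
scene [ 156  256   52   42 1601] [180.9 275.2] [ 532.  -182.5  111. ]
top [ 465    0   95   89 1303] [517.5  64. ] [ 868.4 -423.   111. ]
top [  53   25   39   38 1034] [71.9 41.5] [1014.6  456.3  111. ]
top [228 112  41  39 406] [247.9 130.9] [786.9 124.3 111. ]
top [ 400  216   55   55 2359] [426.9 243.3] [ 533.1 -179.5  111. ]
```

View pics/c2.png

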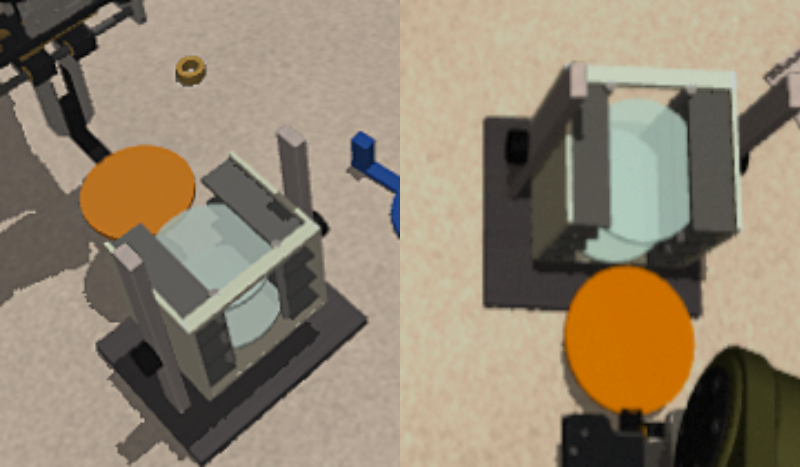

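The amber disc is at scene (181,275) and top (427,243), in front of the open cassette side, level and about 1 mm off the slot line. Inserting.

```bash
python3 -m inch '[{"gripper":0,"dx":0.01,"dy":-0.0027,"dz":0,"wx":0,"wy":0,"wz":0},{"gripper":0,"dx":0.02,"dy":-0.0043,"dz":0,"wx":0,"wy":0,"wz":0},{"gripper":0,"dx":0.03,"dy":-0.0058,"dz":0,"wx":0,"wy":0,"wz":0},{"gripper":0,"dx":0.04,"dy":-0.0074,"dz":0,"wx":0,"wy":0,"wz":0},{"gripper":0,"dx":0.05,"dy":-0.009,"dz":0,"wx":0,"wy":0,"wz":0}]' 60
python3 -m inch '[{"gripper":0,"dx":0.01,"dy":-0.0015,"dz":0,"wx":0,"wy":0,"wz":0},{"gripper":0,"dx":0.02,"dy":-0.003,"dz":0,"wx":0,"wy":0,"wz":0},{"gripper":0,"dx":0.03,"dy":-0.0046,"dz":0,"wx":0,"wy":0,"wz":0},{"gripper":0,"dx":0.04,"dy":-0.0062,"dz":0,"wx":0,"wy":0,"wz":0},{"gripper":0,"dx":0.045,"dy":-0.007,"dz":0,"wx":0,"wy":0,"wz":0}]' 60
```

```text
clock: 6.13
eef_pos: [486.7, -176.7, 114.5]
eef_rot: [-3.142, -0.0, -0.152]
wrist_force: [0.1, -0.1, -1.9]
finger_gap: 15.5
finger_force: 60.0
clock: 6.55
eef_pos: [532.0, -183.7, 114.4]
eef_rot: [-3.142, -0.0, -0.152]
wrist_force: [0.7, -0.5, -0.7]
finger_gap: 15.5
finger_force: 60.0
```

```bash
python3 -m inch '[{"gripper":0,"dx":0.003,"dy":-0.0005,"dz":0,"wx":0,"wy":0,"wz":0},{"gripper":0,"dx":0.006,"dy":-0.001,"dz":0,"wx":0,"wy":0,"wz":0},{"gripper":0,"dx":0.009,"dy":-0.0015,"dz":0,"wx":0,"wy":0,"wz":0},{"gripper":0,"dx":0.011,"dy":-0.0018,"dz":0,"wx":0,"wy":0,"wz":0},{"gripper":0,"dx":0.011,"dy":-0.0018,"dz":0,"wx":0,"wy":0,"wz":0}]' 30
python3 -m inch '[{"gripper":0,"dx":0,"dy":0,"dz":-0.001,"wx":0,"wy":0,"wz":0},{"gripper":0,"dx":0,"dy":0,"dz":-0.002,"wx":0,"wy":0,"wz":0},{"gripper":0,"dx":0,"dy":0,"dz":-0.003,"wx":0,"wy":0,"wz":0},{"gripper":0,"dx":0,"dy":0,"dz":-0.004,"wx":0,"wy":0,"wz":0},{"gripper":0,"dx":0,"dy":0,"dz":-0.004,"wx":0,"wy":0,"wz":0}]' 30
```

```text
clock: 6.97
eef_pos: [542.3, -186.0, 114.5]
eef_rot: [3.142, -0.0, -0.153]
wrist_force: [-0.5, 0.3, -0.9]
finger_gap: 15.5
finger_force: 30.0
clock: 7.38
eef_pos: [542.0, -186.0, 110.2]
eef_rot: [-3.141, 0.0, -0.153]
wrist_force: [-0.3, 0.2, -1.0]
finger_gap: 15.6
finger_force: 30.0
```

```bash
python3 -m inch '[{"gripper":0,"dx":0,"dy":0,"dz":-0.001,"wx":0,"wy":0,"wz":0},{"gripper":0,"dx":0,"dy":0,"dz":-0.002,"wx":0,"wy":0,"wz":0},{"gripper":0,"dx":0,"dy":0,"dz":-0.002,"wx":0,"wy":0,"wz":0},{"gripper":0,"dx":0,"dy":0,"dz":-0.002,"wx":0,"wy":0,"wz":0},{"gripper":0,"dx":0,"dy":0,"dz":-0.002,"wx":0,"wy":0,"wz":0}]' 30
python3 -m inch '[{"gripper":0,"dx":0,"dy":0,"dz":-0.001,"wx":0,"wy":0,"wz":0},{"gripper":0,"dx":0,"dy":0,"dz":-0.0015,"wx":0,"wy":0,"wz":0},{"gripper":0,"dx":0,"dy":0,"dz":-0.0015,"wx":0,"wy":0,"wz":0},{"gripper":0,"dx":0,"dy":0,"dz":-0.0015,"wx":0,"wy":0,"wz":0},{"gripper":0,"dx":0,"dy":0,"dz":-0.0015,"wx":0,"wy":0,"wz":0}]' 30
```

```text
clock: 7.8
eef_pos: [542.1, -186.0, 108.5]
eef_rot: [3.142, 0.0, -0.153]
wrist_force: [-0.3, -0.3, -1.2]
finger_gap: 15.8
finger_force: 30.0
clock: 8.22
eef_pos: [542.1, -186.0, 106.9]
eef_rot: [-3.142, 0.0, -0.153]
wrist_force: [0.5, -0.4, -0.4]
finger_gap: 15.9
finger_force: 30.0
```

```bash
python3 -m inch '[{"gripper":0,"dx":0,"dy":0,"dz":-0.001,"wx":0,"wy":0,"wz":0},{"gripper":0,"dx":0,"dy":0,"dz":-0.0015,"wx":0,"wy":0,"wz":0},{"gripper":0,"dx":0,"dy":0,"dz":-0.0015,"wx":0,"wy":0,"wz":0},{"gripper":0,"dx":0,"dy":0,"dz":-0.0015,"wx":0,"wy":0,"wz":0},{"gripper":0,"dx":0,"dy":0,"dz":-0.0015,"wx":0,"wy":0,"wz":0}]' 30
```

```text
clock: 8.63
eef_pos: [542.3, -186.2, 106.2]
eef_rot: [3.141, -0.001, -0.153]
wrist_force: [-4.0, 0.8, 6.5]
finger_gap: 15.9
finger_force: 30.0
```

```bash
python3 -m inch '[{"gripper":0,"dx":0,"dy":0,"dz":-0.001,"wx":0,"wy":0,"wz":0},{"gripper":0,"dx":0,"dy":0,"dz":-0.0015,"wx":0,"wy":0,"wz":0},{"gripper":0,"dx":0,"dy":0,"dz":-0.0015,"wx":0,"wy":0,"wz":0},{"gripper":0,"dx":0,"dy":0,"dz":-0.0015,"wx":0,"wy":0,"wz":0},{"gripper":0,"dx":0,"dy":0,"dz":-0.0015,"wx":0,"wy":0,"wz":0}]' 30
```

```text
clock: 9.05
eef_pos: [542.2, -186.2, 104.8]
eef_rot: [3.141, -0.001, -0.153]
wrist_force: [-5.2, 0.5, 8.7]
finger_gap: 16.3
finger_force: 30.0
```

Ledge contact came at TCP z ≈ 106.5, so the slot is at about z = 97, as predicted. Easing up 1.5 mm and pushing home.

```bash
python3 -m inch '[{"gripper":0,"dx":0,"dy":0,"dz":0.0015,"wx":0,"wy":0,"wz":0},{"gripper":0,"dx":0.001,"dy":-0.0001,"dz":0.0015,"wx":0,"wy":0,"wz":0},{"gripper":0,"dx":0.002,"dy":-0.0003,"dz":0.0015,"wx":0,"wy":0,"wz":0},{"gripper":0,"dx":0.003,"dy":-0.0004,"dz":0.0015,"wx":0,"wy":0,"wz":0},{"gripper":0,"dx":0.003,"dy":-0.0004,"dz":0.0015,"wx":0,"wy":0,"wz":0}]' 30
```

```text
clock: 9.47
eef_pos: [545.3, -186.4, 105.3]
eef_rot: [-3.142, 0.0, -0.153]
wrist_force: [0.8, 0.1, -0.2]
finger_gap: 15.6
finger_force: 30.0
```

```bash
python3 -m inch '[{"gripper":0,"dx":0.001,"dy":-0.0001,"dz":0,"wx":0,"wy":0,"wz":0},{"gripper":0,"dx":0.002,"dy":-0.0003,"dz":0,"wx":0,"wy":0,"wz":0},{"gripper":0,"dx":0.002,"dy":-0.0003,"dz":0,"wx":0,"wy":0,"wz":0},{"gripper":0,"dx":0.002,"dy":-0.0003,"dz":0,"wx":0,"wy":0,"wz":0},{"gripper":0,"dx":0.002,"dy":-0.0003,"dz":0,"wx":0,"wy":0,"wz":0}]' 30
```

```text
clock: 9.88
eef_pos: [546.2, -186.4, 105.3]
eef_rot: [-3.141, 0.003, -0.153]
wrist_force: [-9.5, 3.4, 3.7]
finger_gap: 15.5
finger_force: 30.0
```

Contact with the rear posts at the predicted depth (TCP x 546 against an expected 547). Relaxing and opening.

```bash
python3 -m inch '[{"gripper":0,"dx":-0.001,"dy":0,"dz":0,"wx":0,"wy":0,"wz":0},{"gripper":0,"dx":-0.001,"dy":0,"dz":-0.0005,"wx":0,"wy":0,"wz":0},{"gripper":0.3,"dx":-0.001,"dy":0,"dz":-0.0005,"wx":0,"wy":0,"wz":0},{"gripper":0.4,"dx":-0.001,"dy":0,"dz":-0.0005,"wx":0,"wy":0,"wz":0},{"gripper":0.5,"dx":-0.001,"dy":0,"dz":-0.0005,"wx":0,"wy":0,"wz":0}]' 5
python3 -m inch '[{"gripper":0.5,"dx":0,"dy":0,"dz":0,"wx":0,"wy":0,"wz":0},{"gripper":0.5,"dx":0,"dy":0,"dz":0,"wx":0,"wy":0,"wz":0},{"gripper":0.5,"dx":0,"dy":0,"dz":0.01,"wx":0,"wy":0,"wz":0},{"gripper":0.5,"dx":0,"dy":0,"dz":0.02,"wx":0,"wy":0,"wz":0},{"gripper":0.5,"dx":0,"dy":0,"dz":0.04,"wx":0,"wy":0,"wz":0}]'
python3 -m inch '[{"gripper":0.5,"dx":-0.02,"dy":0,"dz":0.02,"wx":0,"wy":0,"wz":0},{"gripper":0.5,"dx":-0.05,"dy":0,"dz":0.035,"wx":0,"wy":0,"wz":0},{"gripper":0.5,"dx":-0.085,"dy":0,"dz":0.05,"wx":0,"wy":0,"wz":0},{"gripper":0.5,"dx":-0.12,"dy":0,"dz":0.06,"wx":0,"wy":0,"wz":0},{"gripper":0.5,"dx":-0.15,"dy":0,"dz":0.06,"wx":0,"wy":0,"wz":0}]'
python3 - <<'E'
from h import *
for n in I: cv2.imwrite(f"pics/{n}3.png",manip.camera(n))
s=cv2.imread("pics/scene3.png");t=cv2.imread("pics/top3.png")
cv2.imwrite("pics/c3.png",np.hstack([cv2.resize(s[220:390,140:280],(400,486)),np.clip(1.5*cv2.resize(t[130:270,370:490],(400,486)),0,255).astype(np.uint8)]))
E
```

```text
clock: 10.3
eef_pos: [546.3, -186.8, 105.0]
eef_rot: [3.141, -0.0, -0.153]
wrist_force: [0.7, 0.2, 0.6]
finger_gap: 33.0
finger_force: 0.0
clock: 10.72
eef_pos: [545.6, -186.5, 144.8]
eef_rot: [-3.141, 0.002, -0.153]
wrist_force: [-0.4, -0.3, 0.8]
finger_gap: 47.1
finger_force: 0.0
clock: 11.13
eef_pos: [395.1, -186.9, 207.9]
eef_rot: [3.14, -0.004, -0.153]
wrist_force: [-0.6, -0.6, 0.5]
finger_gap: 47.2
finger_force: 0.0
```

View pics/c3.png

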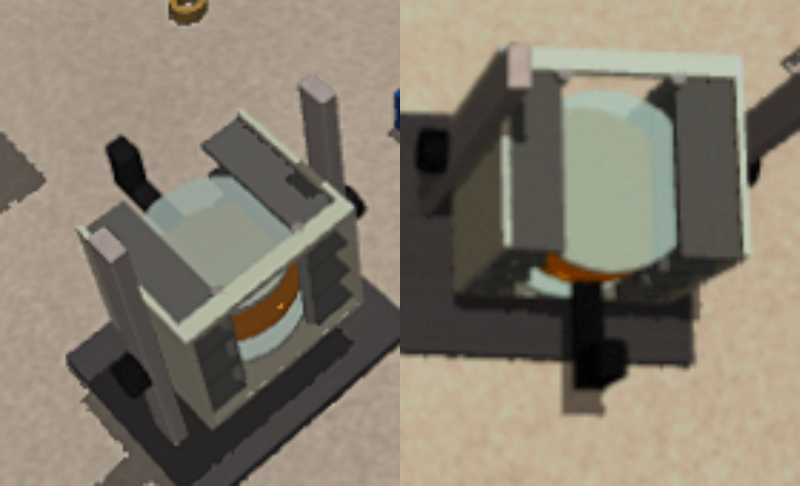

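The amber disc shows between the two clear ones (scene crop (265,310)), and the grip sticks out of the front at top crop (595,365). I'll check numerically that the grip is level, since it looks leaning, and that the clear discs have not moved.

Run:
```python
from h import *
S=np.array([643.3,-200.1,97.]);y=-.153;u=np.array([np.cos(y),np.sin(y),0]);v=np.array([-u[1],u[0],0]);k=np.array([0,0,1.])
def proj(n,P):
    i=I[n];R=np.array(i["R"]);return cv2.projectPoints(np.array(P),cv2.Rodrigues(R)[0],np.array(i["t"],float),np.array(i["camera_matrix"]),np.array(i["D"]))[0][:,0]
def P(tilt):
    a=u*np.cos(tilt)+k*np.sin(tilt);b=-u*np.sin(tilt)+k*np.cos(tilt)
    C=S+0*k
    return [C-(97+x)*a+w*v+z*b for z in(0,42) for x in(-10,10) for w in(-8,8)]
for n,bx in(("scene",(172,262,205,300)),("top",(415,205,450,255))):
    im=cv2.imread(f"pics/{n}3.png");m=(im.max(2)<(40 if n=="scene" else 20)).astype(np.uint8);w=np.zeros_like(m);w[bx[1]:bx[3],bx[0]:bx[2]]=1
    c,l,st,ce=cv2.connectedComponentsWithStats(m*w);j=1+st[1:,4].argmax()
    ys,xs=np.where(l==j);h=cv2.convexHull(np.c_[xs,ys].astype(np.int32))[:,0];print(n,st[j],h.tolist())
    for t in(0,-.05,.1):
        q=proj(n,P(t));print(t,q.tolist() and q.round(1).tolist())
```

```text
scene [178 268  18  26 228] [[195, 288], [190, 293], [181, 284], [180, 282], [178, 274], [178, 271], [180, 269], [182, 268], [183, 268], [187, 272]]
0 [[186.7, 289.9], [193.4, 285.0], [180.5, 283.8], [187.1, 279.0], [182.7, 276.9], [189.7, 271.9], [176.4, 270.7], [183.3, 265.8]]
-0.05 [[186.3, 288.7], [193.0, 283.8], [180.0, 282.2], [186.7, 277.4], [183.0, 276.2], [190.0, 271.2], [176.5, 269.7], [183.5, 264.8]]
0.1 [[187.6, 292.6], [194.2, 287.8], [181.7, 287.1], [188.2, 282.3], [182.4, 278.6], [189.3, 273.6], [176.3, 273.0], [183.2, 268.2]]
top [415 211  35  31 471] [[449, 220], [436, 237], [434, 239], [430, 241], [423, 241], [419, 232], [415, 220], [415, 217], [416, 216], [423, 211], [424, 211], [429, 212], [449, 218]]
0 [[430.2, 231.3], [421.6, 231.0], [430.6, 241.9], [421.9, 241.6], [438.1, 227.3], [429.0, 226.9], [438.5, 238.4], [429.4, 238.0]]
-0.05 [[431.0, 230.9], [422.3, 230.5], [431.5, 241.4], [422.8, 241.1], [438.9, 225.6], [429.8, 225.2], [439.5, 236.7], [430.3, 236.3]]
0.1 [[428.7, 231.9], [420.2, 231.5], [428.7, 242.5], [420.1, 242.1], [436.4, 230.2], [427.4, 229.8], [436.4, 241.4], [427.4, 241.0]]
```

Run:
```python
from h import *
s=cv2.imread("pics/scene3.png");t=cv2.imread("pics/top3.png")
a=cv2.resize(s[250:310,165:225],(400,400),interpolation=2);b=np.clip(2.5*cv2.resize(t[195:255,400:460],(400,400),interpolation=2),0,255).astype(np.uint8)
cv2.imwrite("pics/c4.png",np.hstack([np.clip(1.8*a,0,255).astype(np.uint8),b]))
```

```text
(no output)
```

View pics/c4.png

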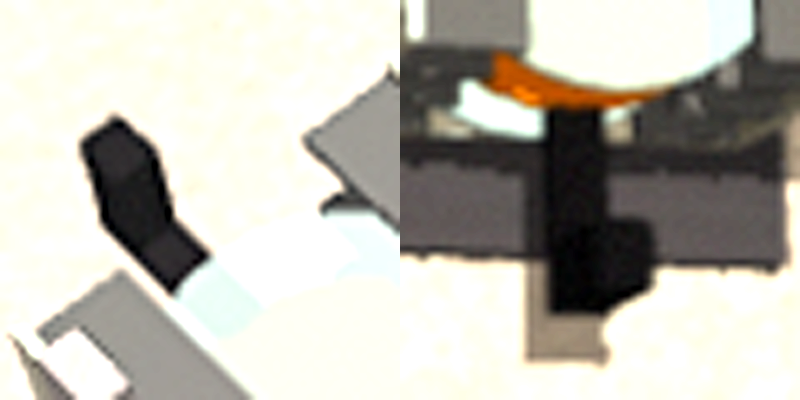

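The grip corners match the home pose at zero tilt within about 2 px: top view measured (438,228) against (438.1,227.3) predicted, (430.7,241.5) against (430.6,241.9). The clear discs show no visible shift, and the arm is clear.

```bash
python3 -c "
from cell import manip
print(manip.sign_off())"
```

```text
the job is handed in; nothing more can be done
None
```

I slid the amber disc fully home in the middle slot, lying flat and straight with the clear discs not visibly moved, then backed the arm clear and handed the job in after about 11 s; the handover gave no verdict.

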